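# Open the filter bay of the bench dust extractor

### The arm

A 6-joint arm with a two-finger parallel gripper is mounted at the origin on a cart in front of the work surface, level with it; the furniture and walls round the work are solid. World frame = base frame: x ahead of the robot, y to its left, z up, the work surface at z = 0. Lengths are in mm, angles in rad, forces in N, time in s.
With the tool pointing down it reaches from about 350 to 975 mm from the base axis. Payload 7.1 kg.
Tool frame: the origin (TCP) lies at the very end of the fingers, on their centre line; the grasp point (between the pads) lies 19 mm behind it (ctrl.grip_point_offset is the distance from the TCP to the grasp point, in mm); x points along the fingers, y is the direction in which the jaws open and shut, and the axes are right-handed (so a half turn about x gives the same grasp; the last joint's range is limited). The gripper opens to 88 mm and grips with 3 to 60 N. Pads are 20 mm wide; open, the fingers measure 115 mm over their backs; the gripper's body (75 mm by 178 mm) begins 61 mm behind the grasp point.
Start: joints at [-1.362, 0.423, 1.63, -0, 1.089, -0.019], TCP at [141.166, -608.832, 222.675] pointing down, gripper open.
Joint ranges: [-3, 3], [-0.9, 2.11], [0.09, 2.58], [-1.31, 4.45], [0.11, 2.69], [-2.54, 2.54]. Speed limits (rad/s): [2.39, 2.39, 3.01, 3.14, 3.14, 3.14].

### API

Orientations are given as a rotation vector (axis times angle).
In Python, from workcell import ctrl, vision, workorder gives the robot as it stands.
- The arm moves only by the shell command python3 -m crank 'ROWS'. ROWS is JSON, a list of rows, each a list of 3 entries, a list of its own where there are three numbers: the shift along the tool's x, y, z in m, then the turn, a rotation vector about the tool's x, y, z in rad, then the finger opening in m, from 0 to 0.0878. In form: [[[dx, dy, dz], [wx, wy, wz], jaw], ...]. A call has exactly 8 rows; each row shifts and turns the commanded pose from where the row before left it, along the tool's axes as they then stand; what a row does not reach is not made up. A row lasts 1/12 s, in which the tool goes at most 41.7 mm and 7.16 degrees, less where a joint would pass 70% of its speed; a pose out of reach is approached as far as the arm can. A call with a gripper value outside its range is refused whole. The fingers move at their own pace and stop on an object; the grip force is fixed at half the most. Time passes only in rows, so rows that do not move let the fingers close, or fill a call up. It gives the time, the measured TCP pose, the force and the opening at its end, in the units of the state.
- ctrl.get_obs(): the state, without advancing time (a new reading comes with each control period).
- vision.get_image(name): name is "side" or "top" or "wrist"; returns a dict with "img" (400x640x3 uint8, blue, green, red), "mtx" (3x3 intrinsics, pixels), "k1" (the pictures are not rectified: a ray, as slopes to the right and down, at radius r is drawn at 1 + k1 r^2 times it, then the intrinsics apply), "rvec" (rotation vector, rad) and "tvec" (3), from world to camera coordinates, as OpenCV has them; the wrist camera has in their place "hand_eye" (4x4, takes a point from camera to tool coordinates, whose origin is the TCP and whose axes are the tool frame's). Camera axes: x right, y down, z forward; pixel columns grow to the right and rows downward; lengths in mm; the calibration is good to about 2 mm. A picture is of the moment at which its call begins: read the wrist's pose just before it. There is no depth.
- workorder.close_job(): hands the job in, once; it reports no verdict.
The state is a dict: "t": time; "qpos": joint angles; "qvel": joint speeds; "joint_torque": joint torques, N m; "ee_pos": TCP position; "orientation": TCP orientation; "ft_force": force on the tool from outside, world axes, zero at the start; "moment": the same for the moment, N m; "width": finger opening in mm.
Only numpy, scipy, OpenCV 4.12 (cv2) and the standard library are available. Lean on these libraries where they do the work, as an engineer would, in place of code of your own. Each camera call takes 0.05 s, during which the arm holds its last target.

### The job

The dust extractor's filter is due for a change: open its filter bay with your fingertips; nothing needs to be gripped or lifted. Press the snap tab beside the cover in until the cover springs free, then push the cover along its track, off the filter, until it lies flat and wholly on the flat deck beside the bay; finish with the tab up again and the cover at rest. Do not lift the cover, do not touch the paper filter, and leave everything round the extractor where it is.

Things in the scene. Friction and masses are not known exactly. Their poses are not given: they have to be found in the camera images.
- extractor: Bench dust extractor: low white box fixed to the bench, 290 (its x) x 110 (y) mm, at most 60 mm tall with all its parts. Origin: centre of the footprint on the bench, z up. -x half: filter bay under the cover. +x half: fan, with a flat deck on top and a hose spigot on the end. A shelf on the +y flank at the -x end carries the snap tab. The cover slides straight along +x, from bay to deck.
- bay (a point): Centre of the filter bay's opening (84 mm along x, 72 mm along y), at track height, 40 mm above the bench; at x = -78 mm in the extractor's frame. The side walls here are 50 mm tall, 46 mm from the centre line, with lips over the cover's edges (reaching in to 41 mm) so that it can slide but not rise. The lips end at x = -31 mm, the opening at x = -36 mm.
- deck (a point): Centre of the flat deck, 40 mm above the bench, level with the bay's track; at x = +51 mm in the extractor's frame. The deck runs from x = -36 mm to an end rim at x = +138 mm and is 92 mm wide between side walls without lips; walls and rim are 46 mm tall, as high as the cover's plate. Nothing holds the cover down here.
- snap_tab (a joint): Hinge of the snap tab, a springy tongue: 0 = up, at rest; grows as the pad is pressed down, stop at 0.115 rad (8 mm at the pad). Its catch blocks the cover until about 0.07 rad (5 mm). Pressing takes 3 to 8 N. Once free, the cover is sprung about 8 mm along +x and stays free; the tab comes up again by itself, when let go, at the latest once the cover has been pushed 25 mm.
- tab_pad (a point): Centre of the upper face (20 x 24 mm, ribbed) of the snap tab's grey thumb pad, to be pressed straight down. At rest 58 mm above the bench, at x = -113, y = +74 mm in the extractor's frame; only the cover's ledge (60 mm) is higher on the extractor.
- cover: Filter cover: loose grey plastic plate 104 (x) x 90 (y) x 6 mm, about 90 g, 1 mm play either side in its track, with a thumb ledge across its top. Origin: centre of its underside; axes as the extractor's. At the start latched over the bay, origin at x = -78, y = 0, z = 40 mm in the extractor's frame; on the deck z is the same.
- ledge_face (a point): Middle of the upright pushing face of the cover's thumb ledge. The face looks to -x, is 54 mm wide (y) and reaches from the plate's top, 46 mm above the bench, to 60 mm; this point is at x = -8, y = 0, z = 13 mm in the cover's frame. Behind it (-x) are 44 mm of flat plate; in front the ledge slopes down.
- filter: Pleated paper filter in a card frame, fixed in the bay under the cover, delicate. Its top is 34 mm above the bench, 6 mm below the cover's underside. Its origin and axes are the extractor's.
- sherd_b3: Bystander, loose: large painted pottery sherd, 109 x 93 x 18 mm. Origin at the centre of its underside.
- sherd_b2: Bystander, loose: plain pottery sherd, 70 x 54 x 10 mm. Origin at the centre of its underside.
- brush_lying: Bystander, loose: thin brush lying on the bench, 155 mm long, 9 mm thick. Origin at the centre of its underside.
- pick_a: Bystander, loose: small spatula with a dark handle, lying, 174 mm long. Origin at the centre of its underside.
- solvent_bottle: Bystander, loose: clear glass bottle with a cork, standing, 54 mm across, 122 mm tall. Origin at the centre of its underside.
- tape_1: Bystander, loose: roll of masking tape lying flat, 104 mm across, 25 mm tall. Origin at the centre of its underside.
- pen_2: Bystander, loose: white marker with a black cap, lying, 135 mm long, 17 mm thick. Origin at the centre of its underside.
There are look-alikes about, which are no part of the job. What is shaped like the cover but green is not meant.

How it is judged:
By the outcome, as a careful person would: the job done as asked, in the order asked, and still so for the second after the job is handed in, with the robot touching nothing.
It also fails if it takes over 38 s, if anything falls off the work surface, if the arm or the gripper's body presses on something with over 40 N, if the wrist force passes 120 N, or if a joint passes its speed limit or range.

## Working session

There is one attempt and no reset: what is moved stays moved. The work goes in short steps, Python scripts to look and compute and a shell command to move; the robot and the scene stay as the last step left them, time stands still between calls to the robot, and variables do not carry over. Pictures are saved under pics/ and viewed, and the job is handed in when it is done.

```bash
ls; mkdir -p pics; cat > h.py <<'E'
import numpy as np,cv2
from workcell import ctrl,vision,workorder
def cam(n):
    o=ctrl.get_obs(); d=vision.get_image(n); K=np.array(d["mtx"],float)
    if "rvec" in d:
        R=cv2.Rodrigues(np.array(d["rvec"],float))[0]; t=np.array(d["tvec"],float).ravel()
    else:
        H=np.array(d["hand_eye"],float); Rt=cv2.Rodrigues(np.array(o["orientation"],float))[0]
        Rc=Rt@H[:3,:3]; c=Rt@H[:3,3]+np.array(o["ee_pos"]); R=Rc.T; t=-R@c
    return dict(img=d["img"],K=K,k1=float(d["k1"]),R=R,t=t)
def ray(c,uv):
    s=np.linalg.inv(c["K"])@[uv[0],uv[1],1]; rd=np.hypot(s[0],s[1]); r=rd
    for _ in range(30): r=rd/(1+c["k1"]*r*r)
    f=r/rd if rd>0 else 1
    v=c["R"].T@np.array([s[0]*f,s[1]*f,1]); return -c["R"].T@c["t"], v/np.linalg.norm(v)
def onz(c,uv,z):
    o,v=ray(c,uv); return o+v*(z-o[2])/v[2]
def proj(c,p):
    q=c["R"]@np.array(p,float)+c["t"]; s=q[:2]/q[2]; s=s*(1+c["k1"]*(s@s)); return c["K"][:2,:2]@s+c["K"][:2,2]
def tri(c1,u1,c2,u2):
    o1,v1=ray(c1,u1);o2,v2=ray(c2,u2)
    a=np.linalg.lstsq(np.c_[v1,-v2],o2-o1,rcond=None)[0]
    p,q=o1+a[0]*v1,o2+a[1]*v2; return (p+q)/2,np.linalg.norm(p-q)
def save(c,n): 
    import pickle; cv2.imwrite(f"pics/{n}.png",c["img"]); pickle.dump(c,open(f"pics/{n}.pkl","wb"))
def load(n):
    import pickle; return pickle.load(open(f"pics/{n}.pkl","rb"))
E
python3 - <<'E'
from h import *
for n in("top","side","wrist"):
    c=cam(n); save(c,n+"0"); print(n,-c["R"].T@c["t"])
o=ctrl.get_obs(); print(o)
E
```

```text
pics
top [ 444.01188294   -1.9851484  1094.19092687]
side [ 328.37487605 -636.16891149  568.57568962]
wrist [ 207.673996   -592.8256654   384.41010396]
{'t': 0.15, 'qpos': array([-1.36199622e+00,  4.23666380e-01,  1.63050852e+00, -3.48332088e-07,
        1.08856540e+00, -1.90018893e-02]), 'qvel': array([-0.00085878, -0.00133806, -0.00470004, -0.00156418, -0.00176269,
        0.00183759]), 'joint_torque': array([-3.63403715e-04, -5.44984031e+01, -2.73919004e+01,  6.44469447e-02,
        2.03692156e-02, -8.04508818e-05]), 'ee_pos': array([ 141.08402593, -608.43322794,  222.08191198]), 'orientation': array([ 2.10118905,  0.24158942, -2.10141971]), 'ft_force': array([-0.33879481, -0.96128209, -0.44349987]), 'moment': array([0.01860372, 0.0229319 , 0.04757465]), 'width': 87.45947489351445}
```

View pics/top0.png

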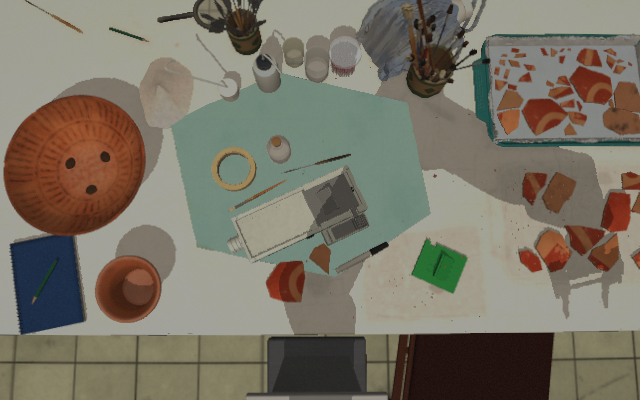

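View pics/side0.png

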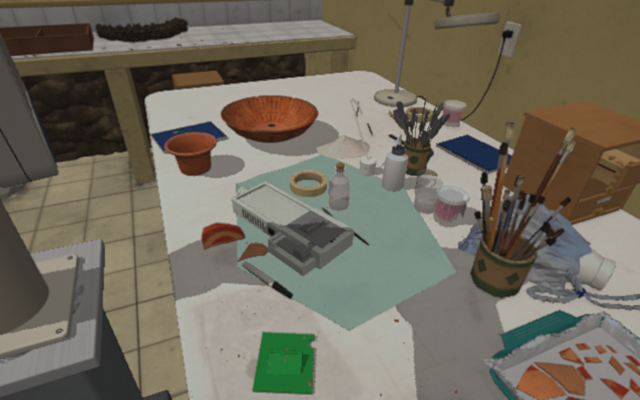

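View pics/wrist0.png

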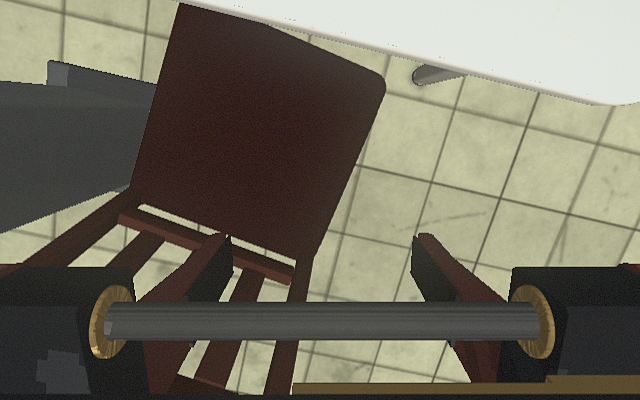

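Both views show the white extractor, with its grey cover at the right in the top view (about (335,195)) and the tab shelf near (345,228). A green look-alike plate is at (440,265) in the top view and (285,362) in the side view. Next, close crops.

```bash
python3 - <<'E'
from h import *
c=load("top0")
cv2.imwrite("pics/top0c.png",cv2.resize(c["img"][155:275,215:385],None,fx=4.7,fy=4.7,interpolation=cv2.INTER_CUBIC))
c=load("side0")
cv2.imwrite("pics/side0c.png",cv2.resize(c["img"][170:290,220:370],None,fx=5,fy=5,interpolation=cv2.INTER_CUBIC))
for uv in((229,245),(350,170),(370,215)): print(onz(load("top0"),uv,45))
E
```

```text
[482.10842081 194.00846045  45.        ]
[650.27097757 -78.36451502  45.        ]
[ 547.07169931 -121.58226528   45.        ]
```

View pics/top0c.png

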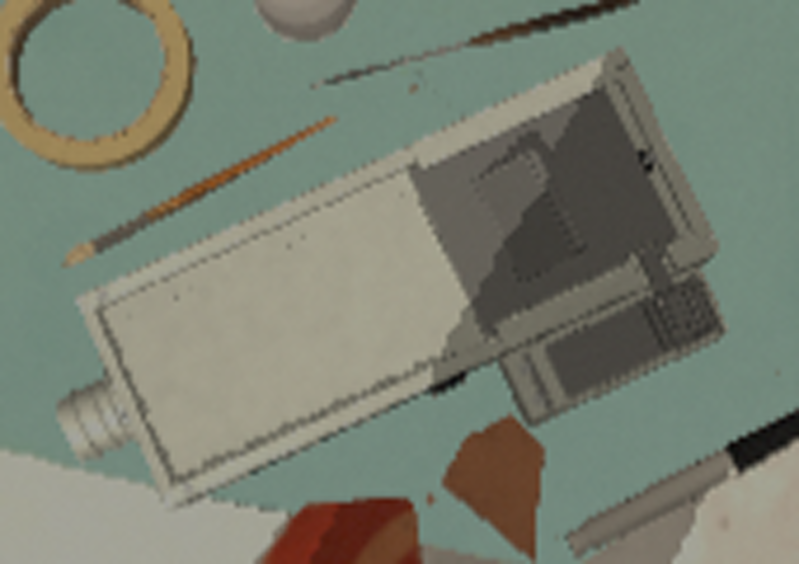

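View pics/side0c.png

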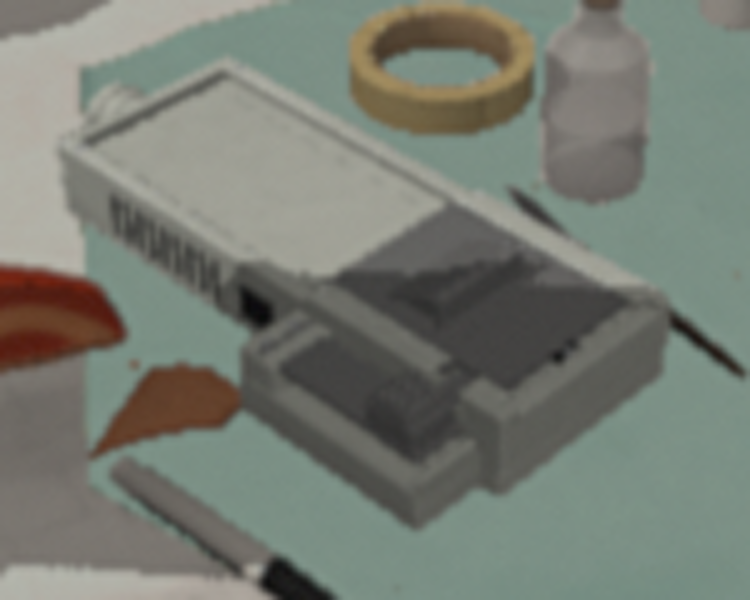

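```bash
python3 - <<'E'
from h import *
T=load("top0");S=load("side0")
t=lambda x,y:(215+x/4.7-.4,155+y/4.7-.4)
s=lambda x,y:(220+x/5-.4,170+y/5-.4)
A=onz(T,t(83,300),46);B=onz(T,t(172,503),46);C=onz(T,t(618,48),50);D=onz(T,t(715,245),50)
for p in(A,B,C,D):print(p.round(1))
print([np.linalg.norm((p-q)[:2]).round(1) for p,q in((A,B),(C,D),(A,C),(B,D))])
ex=((A+B-C-D)/2)[:2];print("yaw",np.arctan2(ex[1],ex[0]),"c",((A+B+C+D)/4).round(1))
for n,a,b in(("rim+x-y",(83,300),(228,60)),("rim+x+y",(172,503),(65,150)),("-x-y",(618,48),(665,297)),("-x+y",(715,245),(503,402)),("pad",(690,305),(405,395)),("ledge top L",(478,182),(408,297)),("ledgetopR",(532,140),(515,248))):
    p,e=tri(T,t(*a),S,s(*b));print(n,p.round(1),e.round(1))
E
```

```text
[541.4 187.6  46. ]
[445.1 143.9  46. ]
[661.3 -69.3  50. ]
[ 565.2 -114.1   50. ]
[np.float64(105.7), np.float64(106.0), np.float64(283.6), np.float64(284.6)]
yaw 2.0070711822480756 c [553.3  37.   48. ]
rim+x-y [541.7 188.   43.9] 0.2
rim+x+y [446.1 144.7  38.9] 2.0
-x-y [662.  -69.5  45.9] 0.3
-x+y [ 565.5 -113.9   53.8] 1.5
pad [ 533.1 -100.1   57.3] 6.0
ledge top L [586.2   2.5  17.6] 30.5
ledgetopR [612.7 -26.3  56. ] 6.0
```

```bash
cat >> h.py <<'E'
YAW=2.007; C0=np.array([553.3,37.0])
def e2w(x,y,z,yaw=None,c=None):
    yaw=YAW if yaw is None else yaw; c=C0 if c is None else c
    R=np.array([[np.cos(yaw),-np.sin(yaw)],[np.sin(yaw),np.cos(yaw)]]); p=R@[x,y]+c; return np.array([p[0],p[1],z])
def w2e(p):
    R=np.array([[np.cos(YAW),-np.sin(YAW)],[np.sin(YAW),np.cos(YAW)]]); q=R.T@(np.array(p[:2])-C0); return np.array([q[0],q[1],p[2]])
def pose():
    o=ctrl.get_obs(); return np.array(o["ee_pos"]),cv2.Rodrigues(np.array(o["orientation"],float))[0],o
E
python3 - <<'E'
from h import *
p,R,o=pose(); print(R.round(3)); 
T=load("top0")
pad=e2w(-113,74,58); print("pad",pad, proj(T,pad)); print("yawz",np.arctan2(R[1,1],R[0,1]), "shift tool",R.T@(pad+[0,0,150]-p))
print("bottle ext",w2e(onz(T,(279,148),60)), "tape",w2e(onz(T,(234,170),20)))
print("face",e2w(-86,0,53),proj(T,e2w(-86,0,60)))
E
```

```text
[[-0.     0.226 -0.974]
 [ 0.001 -0.974 -0.226]
 [-1.    -0.001 -0.   ]]
pad [533.97189009 -96.68404605  58.        ] [359.55875977 220.39139612]
yawz -1.3429941533523033 shift tool [  14.56284102 -409.78313753 -498.30924442]
bottle ext [ -20.46395957 -151.26653789   60.        ] tape [  95.19249056 -158.87182007   20.        ]
face [589.63514371 -40.94714448  53.        ] [334.1330819  195.55435839]
```

```bash
python3 -m crank '[[[0,-0.0256,-0.0311],[0,0,0],0],[[0,-0.0256,-0.0311],[0,0,0],0],[[0,-0.0256,-0.0311],[0,0,0],0],[[0,-0.0256,-0.0311],[0,0,0],0],[[0,-0.0256,-0.0311],[0,0,0],0],[[0,-0.0256,-0.0311],[0,0,0],0],[[0,-0.0256,-0.0311],[0,0,0],0],[[0,-0.0256,-0.0311],[0,0,0],0]]'
python3 -m crank '[[[0,-0.0256,-0.0311],[0,0,0],0],[[0,-0.0256,-0.0311],[0,0,0],0],[[0,-0.0256,-0.0311],[0,0,0],0],[[0,-0.0256,-0.0311],[0,0,0],0],[[0,-0.0256,-0.0311],[0,0,0],0],[[0,-0.0256,-0.0311],[0,0,0],0],[[0,0,0],[-0.104,0,0],0],[[0,0,0],[-0.104,0,0],0]]'
python3 - <<'E'
from h import *
c=cam("wrist");save(c,"w1");p,R,o=pose();print(p,np.arctan2(R[1,1],R[0,1]),o["t"],o["width"],R.round(3))
print("pad px",proj(c,e2w(-113,74,58)),"face",proj(c,e2w(-86,0,60)), "shift",R.T@(e2w(-113,74,108)-p))
E
```

```text
t: 0.82
ee_pos: [338.0, -351.4, 222.7]
orientation: [2.101, 0.24, -2.101]
ft_force: [0.9, -1.0, -0.3]
width: 38.1
t: 1.48
ee_pos: [485.6, -159.2, 222.5]
orientation: [1.975, 0.447, -1.975]
ft_force: [0.2, 0.3, -0.1]
width: 0.5
[ 484.89209272 -159.92790669  222.41449509] -1.1209921218387158 1.5333 0.35437231052535056 [[-0.001  0.435 -0.901]
 [ 0.    -0.901 -0.435]
 [-1.    -0.     0.   ]]
pad px [281.92287358 106.97084929] face [247.39466738  14.49689315] shift [114.39899826 -35.57002027 -71.74212124]
```

View pics/w1.png

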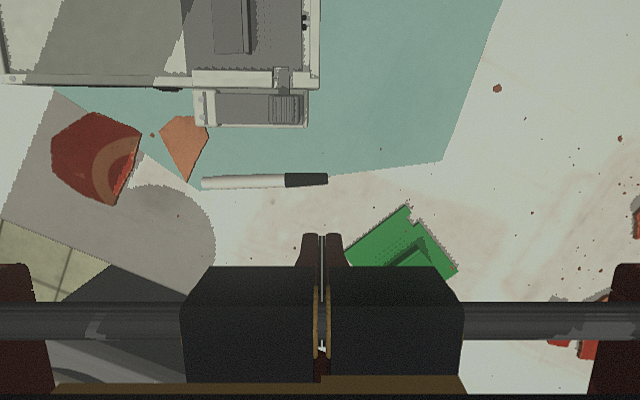

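The pad is at about (285,108) with the ribbed grey face visible and the cover ledge at (230,25). The green decoy is at (400,245), by the fingers. I'll move closer for a second view.

```bash
python3 -m crank '[[[0.01,-0.006,-0.007],[0,0,0],0],[[0.01,-0.006,-0.007],[0,0,0],0],[[0.01,-0.006,-0.007],[0,0,0],0],[[0.01,-0.006,-0.007],[0,0,0],0],[[0.01,-0.006,-0.007],[0,0,0],0],[[0.01,-0.006,-0.007],[0,0,0],0],[[0,0,0],[-0.007,0,0],0],[[0,0,0],[-0.007,0,0],0]]'
python3 - <<'E'
from h import *
c=cam("wrist");save(c,"w2");p,R,o=pose();print(p,np.arctan2(R[1,1],R[0,1]),o["t"],o["ft_force"])
print("pad px",proj(c,e2w(-113,74,58)),"tip",proj(c,p))
w=load("w1");cv2.imwrite("pics/w1c.png",cv2.resize(w["img"][0:150,170:340],None,fx=4,fy=4,interpolation=cv2.INTER_CUBIC))
cv2.imwrite("pics/w2c.png",cv2.resize(c["img"][0:200,140:400],None,fx=3,fy=3,interpolation=cv2.INTER_CUBIC))
E
```

```text
t: 2.2
ee_pos: [507.0, -110.4, 161.8]
orientation: [1.969, 0.453, -1.973]
ft_force: [0.4, 0.2, 0.5]
width: 0.4
[ 507.280961   -110.7919425   162.39081178] -1.1193614854669747 2.25 [0.13079777 0.65652035 0.72459678]
pad px [321.45525908 161.73282689] tip [323.34727513 253.90371291]
```

View pics/w1c.png

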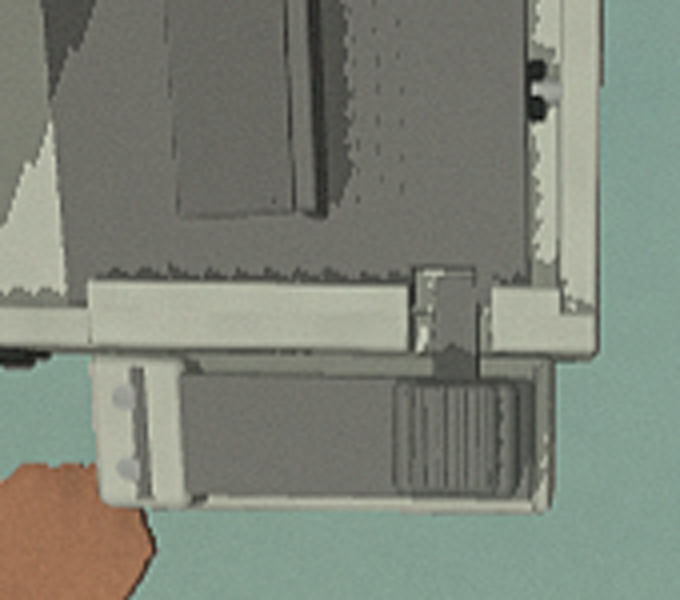

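View pics/w2c.png

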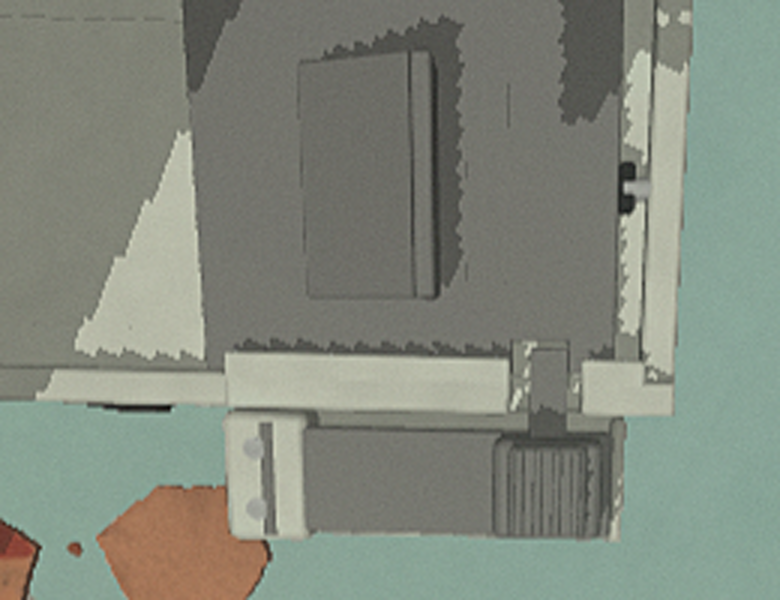

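```bash
python3 - <<'E'
from h import *
a=load("w1");b=load("w2")
f=lambda x,y:(170+x/4-.4,y/4-.4)
g=lambda x,y:(140+x/3-.35,y/3-.35)
for n,u,v in(("pad",(457,438),(548,490)),("padNearL",(400,490),(503,536)),("face+y",(325,215),(438,297)),("wallcorner -x+y",(598,355),(674,413)),("lipcorner",(90,283),(226,353))):
    p,e=tri(a,f(*u),b,g(*v));print(n,p.round(1),e.round(1),w2e(p).round(1))
P=onz(b,g(431,52),60);Q=onz(b,g(437,297),60);d=P-Q;print(w2e(P),w2e(Q),"ledge yaw+90",np.arctan2(d[1],d[0])+np.pi/2)
c=onz(b,g(674,413),50);l=onz(b,g(226,413),50);print("wall yaw",np.arctan2(*(l-c)[1::-1]),w2e(c))
E
```

```text
pad [532.6 -98.2  50.8] 0.3 [-113.8   75.9   50.8]
padNearL [517.6 -92.3  58.5] 0.8 [-102.1   87.    58.5]
face+y [563.6 -52.8  50. ] 0.0 [-85.8  28.7  50. ]
wallcorner -x+y [ 563.5 -119.4   42. ] 0.7 [-146.1   56.8   42. ]
lipcorner [527.9 -10.   47.2] 0.2 [-31.9  42.9  47.2]
[-85.73994212 -24.14895679  60.        ] [-86.52468433  28.8957654   60.        ] ledge yaw+90 2.021792894230791
wall yaw 2.0220588337278027 [-145.33380522   56.01196584   50.        ]
```

```bash
sed -i 's/^YAW=.*/YAW=2.017; C0=np.array([553.3,37.0])+1.5*np.array([np.cos(2.017+np.pi\/2),np.sin(2.017+np.pi\/2)])/' h.py; python3 - <<'E'
from h import *
b=load("w2");g=lambda x,y:(140+x/3-.35,y/3-.35)
q=onz(b,g(548,490),58);print("pad@58",q,w2e(q),e2w(-113,74,58))
T=load("top0");print(onz(T,(215+690/4.7-.4,155+305/4.7-.4),58))
p,R,o=pose();print(R.T@(q-p),np.arctan2(R[1,1],R[0,1]),w2e(p))
E
```

```text
pad@58 [533.40461647 -97.67903009  58.        ] [-112.90712587   74.56739353   58.        ] [533.95653684 -97.5179558   58.        ]
[ 535.93611763 -100.82362255   58.        ]
[104.37475402  -0.37101956 -29.28495346] -1.1193614854669747 [-113.46267049  103.79212993  162.39081178]
```

```bash
python3 -m crank '[[[0.008,0,-0.0145],[0,0,0],0],[[0.008,0,-0.0145],[0,0,0],0],[[0.018,0,0],[0,0,0],0],[[0.018,0,0],[0,0,0],0],[[0.018,0,0],[0,0,0],0],[[0.015,0,0],[0,0,0],0],[[0.007,0,0],[0,0,0],0],[[0,0,0],[0,0,0],0]]'
python3 - <<'E'
from h import *
p,R,o=pose();print(p,w2e(p),o["ft_force"],o["t"])
for n in("side","wrist"):
    c=cam(n);save(c,n+"3")
c=load("side3");cv2.imwrite("pics/side3c.png",cv2.resize(c["img"][170:290,220:370],None,fx=5,fy=5,interpolation=cv2.INTER_CUBIC))
E
```

```text
t: 2.92
ee_pos: [532.6, -98.6, 69.8]
orientation: [1.971, 0.452, -1.974]
ft_force: [-0.3, -0.6, -0.2]
width: 0.2
[532.62343443 -98.62077512  69.75129221] [-113.41955198   75.67849594   69.75129221] [-0.25313916 -0.61431985 -0.20254342] 2.9167
```

View pics/side3c.png

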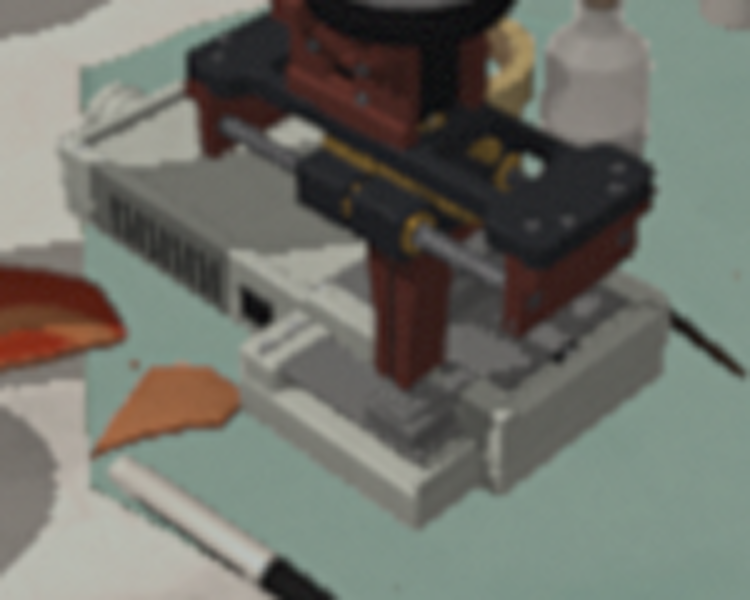

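View pics/wrist3.png

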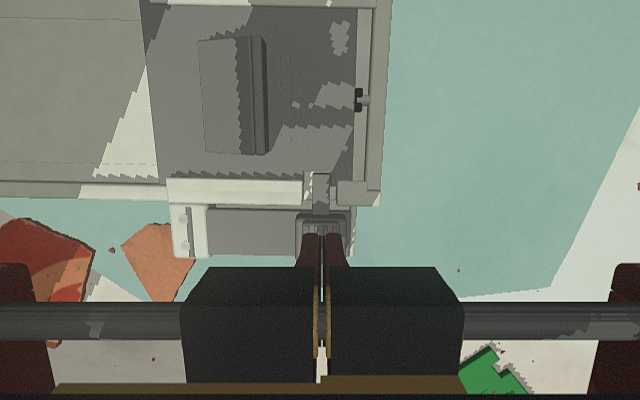

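The fingertips are over the ribbed pad, at (323,235) in the wrist view. Next is a gradual press.

```bash
python3 -m crank '[[[0.006,0,-0.001],[0,0,0],0],[[0.004,0,0],[0,0,0],0],[[0.002,0,0],[0,0,0],0],[[0.0015,0,0],[0,0,0],0],[[0.0015,0,0],[0,0,0],0],[[0.0015,0,0],[0,0,0],0],[[0.001,0,0],[0,0,0],0],[[0,0,0],[0,0,0],0]]'
python3 - <<'E'
from h import *
p,R,o=pose();print(p,w2e(p),o["ft_force"],o["t"])
c=cam("wrist");save(c,"w4")
E
```

```text
t: 3.68
ee_pos: [535.0, -98.5, 53.6]
orientation: [1.972, 0.45, -1.97]
ft_force: [0.8, -3.6, 4.2]
width: 0.4
[534.97633613 -98.54247818  53.59472675] [-114.3643016    73.52217385   53.59472675] [ 0.7592736  -3.62400161  4.15237569] 3.6833
```

View pics/w4.png

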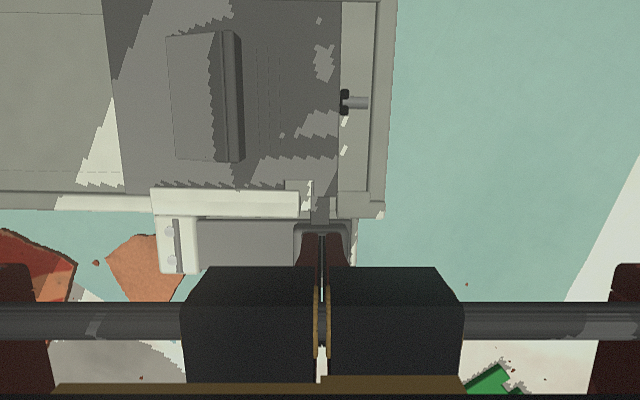

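The cover has sprung free: the gap to the end wall at (340–393) has grown and the ledge has moved towards +x. I'll let go, raise, and move over behind the ledge.

```bash
python3 -m crank '[[[-0.006,0,0],[0,0,0],0],[[-0.01,0,0],[0,0,0],0],[[-0.01,0,0],[0,0,0],0],[[0,-0.003,-0.015],[0,0,0],0],[[0,-0.003,-0.015],[0,0,0],0],[[0,-0.004,-0.016],[0,0,0],0],[[0,-0.004,-0.0165],[0,0,0],0],[[0,0,-0.011],[0,0,0],0]]'
python3 - <<'E'
from h import *
p,R,o=pose();print(p,w2e(p),o["ft_force"],o["t"])
for n in("side","wrist","top"):
    c=cam(n);save(c,n+"5")
c=load("side5");cv2.imwrite("pics/side5c.png",cv2.resize(c["img"][170:290,220:370],None,fx=5,fy=5,interpolation=cv2.INTER_CUBIC))
E
```

```text
t: 4.4
ee_pos: [596.4, -51.3, 79.2]
orientation: [1.972, 0.452, -1.97]
ft_force: [0.3, -0.1, -0.4]
width: 0.7
[596.38938653 -51.27764112  79.23927377] [-98.22951027  -2.27489794  79.23927377] [ 0.25609598 -0.14525029 -0.4005085 ] 4.4
```

View pics/side5c.png

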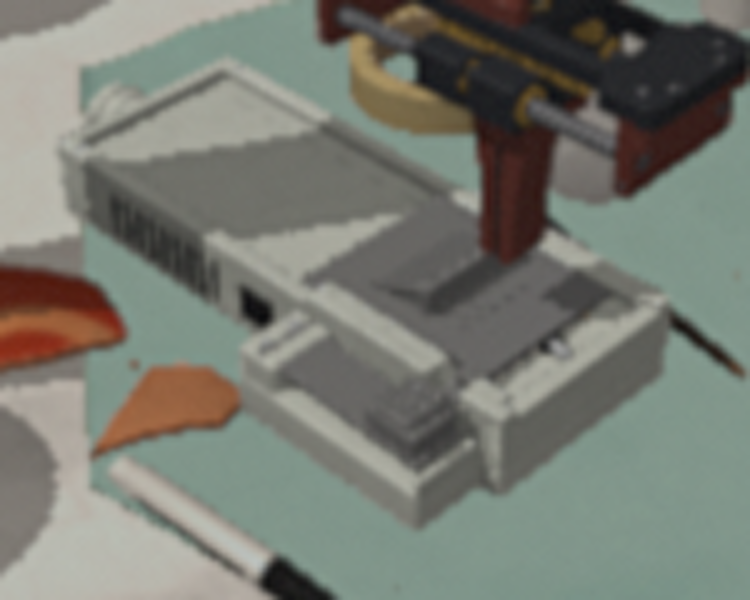

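View pics/wrist5.png

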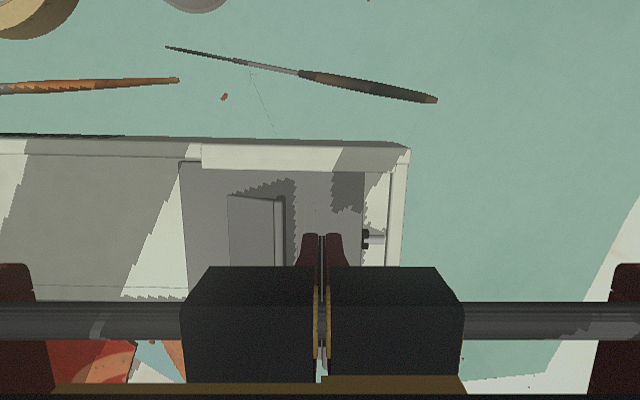

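```bash
python3 - <<'E'
from h import *
c=load("wrist5");print(w2e(onz(c,(286,200),60)),w2e(onz(c,(364,200),46)))
E
python3 -m crank '[[[0.007,0,0.002],[0,0,0],0],[[0.007,0,0],[0,0,0],0],[[0.005,0,0],[0,0,0],0],[[0.003,0,0],[0,0,0],0],[[0.002,0,0],[0,0,0],0],[[0.002,0,0],[0,0,0],0],[[0.001,0,0],[0,0,0],0],[[0,0,0],[0,0,0],0]]'
python3 - <<'E'
from h import *
p,R,o=pose();print(p,w2e(p),o["ft_force"],o["t"])
c=cam("wrist");save(c,"w6");c=cam("side");save(c,"side6")
cv2.imwrite("pics/side6c.png",cv2.resize(c["img"][170:290,220:370],None,fx=5,fy=5,interpolation=cv2.INTER_CUBIC))
E
```

```text
[-79.65485307 -26.00994057  60.        ] [-122.60903005  -22.70150077   46.        ]
t: 5.22
ee_pos: [592.5, -54.3, 52.0]
orientation: [1.972, 0.451, -1.972]
ft_force: [-0.6, 0.0, 0.2]
width: 0.5
[592.50185961 -54.3261222   52.02721381] [-99.30188131   2.54756231  52.02721381] [-0.59569457  0.02946089  0.1614719 ] 5.2167
```

View pics/w6.png

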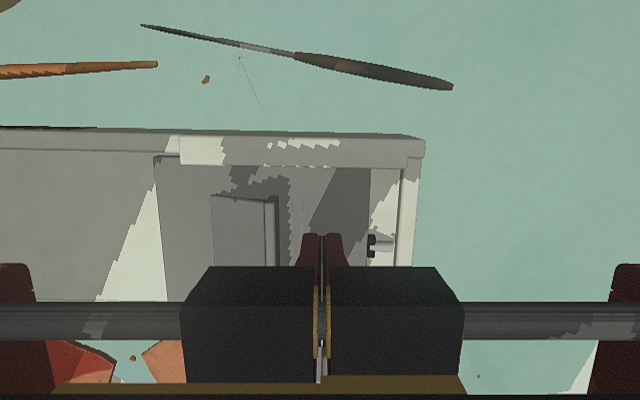

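View pics/side6c.png

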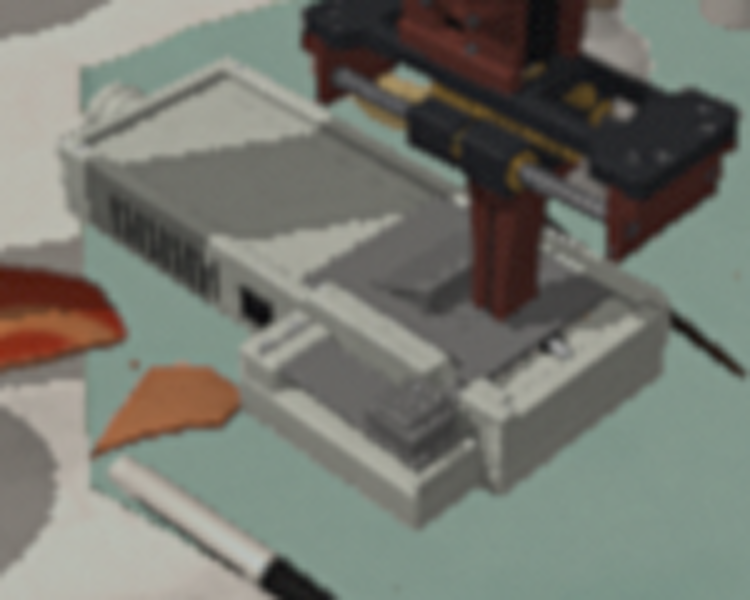

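```bash
python3 -m crank '[[[0.001,0,-0.002],[0,0,0],0],[[0,-0.003,0],[0,0,0],0],[[0,-0.003,0],[0,0,0],0],[[0,-0.004,0],[0,0,0],0],[[0,-0.005,0],[0,0,0],0],[[0,-0.005,0],[0,0,0],0],[[0,-0.005,0],[0,0,0],0],[[0,-0.005,0],[0,0,0],0]]'
python3 - <<'E'
from h import *
p,R,o=pose();print(p,w2e(p),o["ft_force"],o["t"])
c=cam("wrist");save(c,"w7")
E
```

```text
t: 5.98
ee_pos: [581.8, -26.4, 51.3]
orientation: [1.973, 0.45, -1.97]
ft_force: [0.0, -0.3, 0.5]
width: 0.2
[581.80585454 -26.39177699  51.33779331] [-69.48673831   0.14144211  51.33779331] [ 0.01873416 -0.26976726  0.51146064] 5.9833
```

View pics/w7.png

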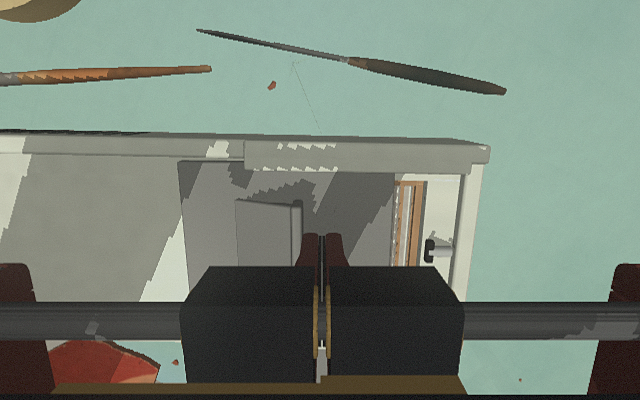

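The cover is moving: its edge is at about (393,200) and the filter shows at 395–425. I'll keep pushing.

```bash
python3 - <<'E'
from h import *
c=load("w7");print(w2e(onz(c,(300,205),60)),w2e(onz(c,(393,200),46)))
E
python3 -m crank '[[[0,-0.006,0],[0,0,0],0],[[0,-0.007,0],[0,0,0],0],[[0,-0.007,0],[0,0,0],0],[[0,-0.007,0],[0,0,0],0],[[0,-0.007,0],[0,0,0],0],[[0,-0.007,0],[0,0,0],0],[[0,-0.007,0],[0,0,0],0],[[0,-0.006,0],[0,0,0],0]]'
python3 - <<'E'
from h import *
p,R,o=pose();print(p,w2e(p),o["ft_force"],o["t"],np.arctan2(R[1,1],R[0,1]))
c=cam("wrist");save(c,"w8");c=cam("side");save(c,"side8")
cv2.imwrite("pics/side8c.png",cv2.resize(c["img"][170:290,220:370],None,fx=5,fy=5,interpolation=cv2.INTER_CUBIC))
E
```

```text
[-59.37189388 -26.83989936  60.        ] [-103.86160684  -25.74449533   46.        ]
t: 6.7
ee_pos: [557.6, 23.1, 51.2]
orientation: [1.972, 0.451, -1.972]
ft_force: [0.3, -0.2, -0.3]
width: 0.1
[557.55738711  23.05279285  51.21033424] [-14.41891226   0.67827945  51.21033424] [ 0.27592088 -0.20178842 -0.30462899] 6.7 -1.1207543445363881
```

View pics/w8.png

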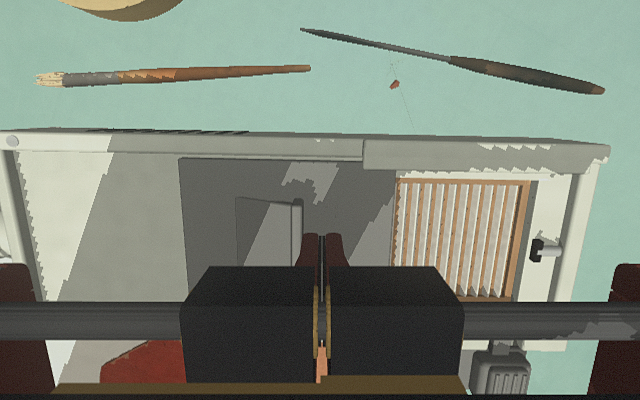

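View pics/side8c.png

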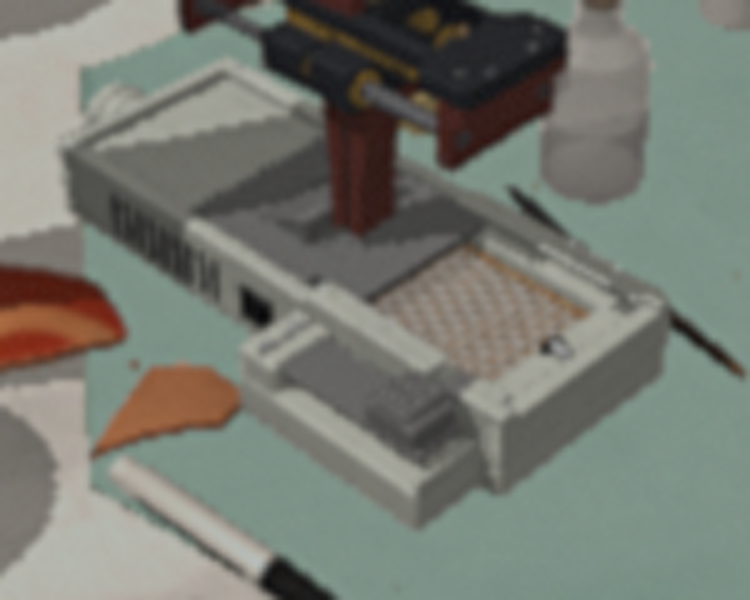

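```bash
python3 -m crank '[[[0,-0.007,0],[0,0,0],0],[[0,-0.008,0],[0,0,0],0],[[0,-0.008,0],[0,0,0],0],[[0,-0.007,0],[0,0,0],0],[[0,-0.006,0],[0,0,0],0],[[0,-0.004,0],[0,0,0],0],[[0,-0.003,0],[0,0,0],0],[[0,-0.002,0],[0,0,0],0]]'
python3 - <<'E'
from h import *
p,R,o=pose();print(p,w2e(p),o["ft_force"],o["t"])
E
python3 -m crank '[[[0,0.003,0],[0,0,0],0],[[0,0.005,0],[0,0,0],0],[[0,0.002,0],[0,0,0],0],[[-0.01,0,0],[0,0,0],0],[[-0.02,0,0],[0,0,0],0],[[-0.03,0,0],[0,0,0],0],[[-0.03,0,0],[0,0,0],0],[[-0.03,0,0],[0,0,0],0]]'
python3 - <<'E'
from h import *
for n in("side","wrist","top"):
    c=cam(n);save(c,n+"9")
c=load("side9");cv2.imwrite("pics/side9c.png",cv2.resize(c["img"][170:290,220:370],None,fx=5,fy=5,interpolation=cv2.INTER_CUBIC))
E
```

```text
t: 7.47
ee_pos: [538.1, 63.2, 51.2]
orientation: [1.972, 0.451, -1.972]
ft_force: [-0.6, -0.9, -0.0]
width: 0.4
[538.12732946  63.19576517  51.19497001] [30.17866226  0.88251719 51.19497001] [-0.60727738 -0.91863251 -0.04498669] 7.4667
t: 8.13
ee_pos: [542.3, 53.4, 172.9]
orientation: [1.972, 0.451, -1.973]
ft_force: [1.3, 0.3, 0.5]
width: 0.7
```

View pics/wrist9.png

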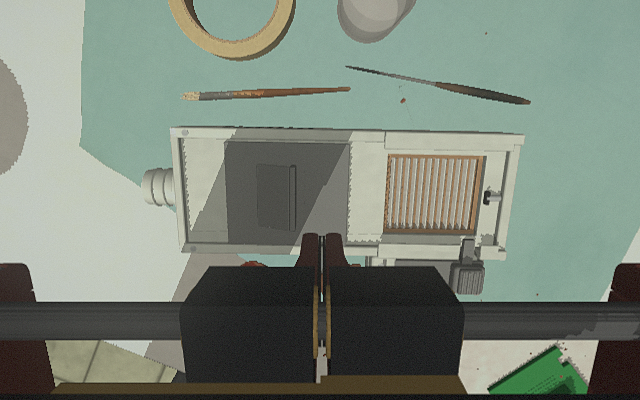

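View pics/side9c.png

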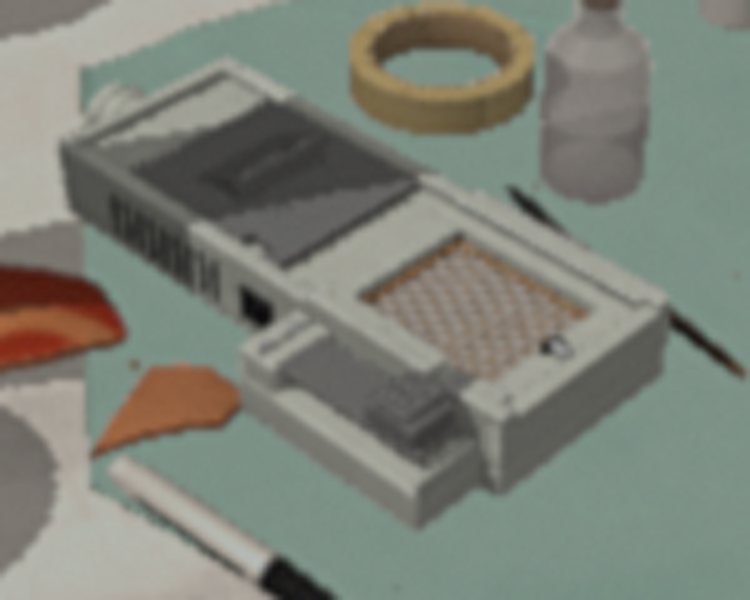

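View pics/top9.png

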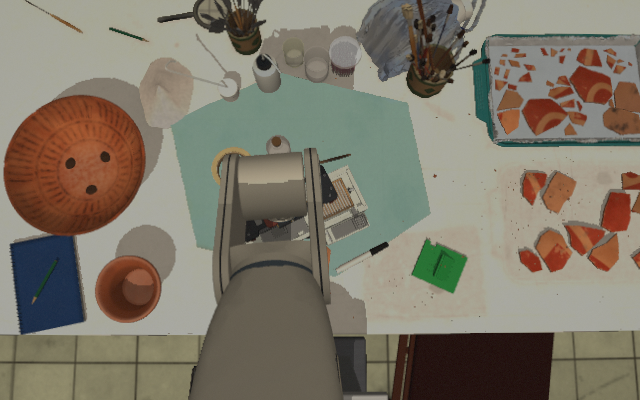

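```bash
python3 - <<'E'
from h import *
c=load("wrist9")
for n,uv in(("-x edge -y",(351,143)),("-x edge",(350,215)),("+x edge -y",(226,142)),("+x edge",(226,230))): print(n,w2e(onz(c,uv,46)).round(1))
for n in("side",):
    a=cv2.cvtColor(load(n+"0")["img"],6).astype(float);b=cv2.cvtColor(load(n+"9")["img"],6).astype(float)
    # pad + bystander template shifts
    for nm,(x,y,w,h) in dict(pad=(290,243,24,18),sherd3=(198,218,48,34),sherd2=(236,240,34,22),pen=(238,258,58,40),bottle=(325,160,30,50),tape=(286,168,45,30),pick=(345,222,28,26)).items():
        r=cv2.matchTemplate(b[y-8:y+h+8,x-8:x+w+8].astype('f4'),a[y:y+h,x:x+w].astype('f4'),cv2.TM_CCOEFF_NORMED);print(nm,np.array(cv2.minMaxLoc(r)[3])-8,round(r.max(),3))
a=load("side0")["img"][235:270,275:325];b=load("side9")["img"][235:270,275:325]
cv2.imwrite("pics/pad.png",cv2.resize(np.hstack([a,b]),None,fx=7,fy=7,interpolation=2))
E
```

```text
-x edge -y [ -5.9 -44.8  46. ]
-x edge [-6.4 16.9 46. ]
+x edge -y [ 97.  -45.4  46. ]
+x edge [101.8  30.8  46. ]
pad [0 0] 0.758
sherd3 [ 0 -1] 0.729
sherd2 [1 0] 0.889
pen [0 0] 0.742
bottle [0 0] 0.965
tape [0 0] 0.952
pick [0 0] 0.874
```

View pics/pad.png

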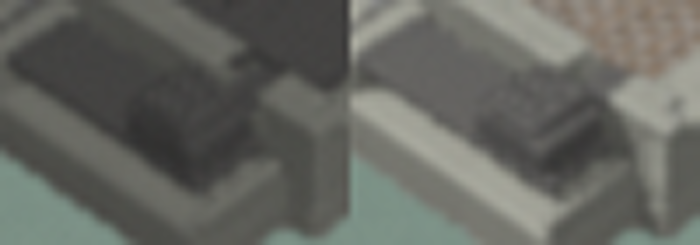

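The tab looks up; I'll check its height by projecting the pad outline at rest and pressed.

```bash
python3 - <<'E'
from h import *
out=[]
for nm in("side0","side9"):
  c=load(nm)
  for z in(58,50):
    im=cv2.resize(c["img"][235:270,275:325],None,fx=7,fy=7,interpolation=2)
    for dx,dy in((-10,-12),(-10,12),(10,12),(10,-12)):
        u=proj(c,e2w(-113+dx,74+dy,z)); q=(int((u[0]-275+.5)*7),int((u[1]-235+.5)*7)); cv2.circle(im,q,2,(0,0,255),-1)
    im=np.clip(im*(2. if nm=="side0" else 1.5),0,255).astype('u1'); out.append(im)
cv2.imwrite("pics/pad2.png",np.vstack([np.hstack(out[:2]),np.hstack(out[2:])]))
E
```

```text
(no output)
```

View pics/pad2.png

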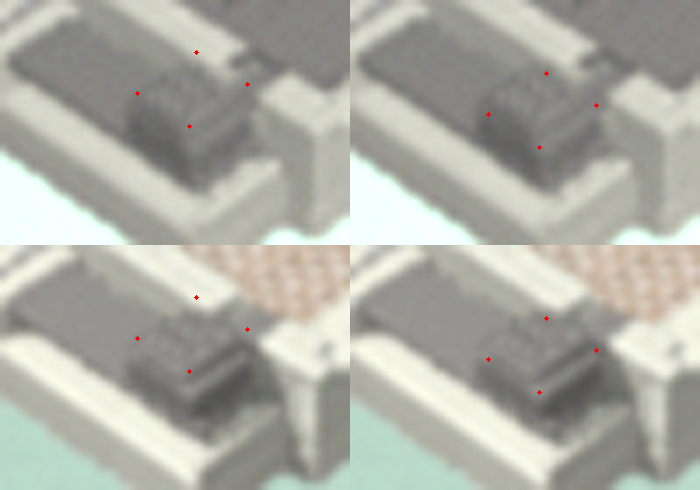

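```bash
python3 - <<'E'
from h import *
a=load("wrist9")["img"].astype(int);c=cam("wrist");print(np.abs(a[120:260,160:530]-c["img"][120:260,160:530]).mean(), "noise ref",np.abs(a[0:80,80:160]-c["img"][0:80,80:160]).mean())
o=ctrl.get_obs();print(o["t"],o["ft_force"],o["qvel"].round(3))
print(workorder.close_job())
E
```

```text
13.80555341055341 noise ref 3.5647395833333335
8.3333 [-1.1087402  -0.60135817 -0.63107282] [ 0.001  0.038  0.027  0.001 -0.004  0.   ]
the job is handed in; nothing more can be done
None
```

The filter bay is open. I pressed the snap tab until the cover sprung free, then pushed the cover by its ledge onto the deck. I raised the arm clear and handed the job in at about 8.3 s.

**Cover:** In the last wrist view it lies flat on the deck, from about x = -6 to x = +97–102 mm in the extractor's frame. That is wholly inside the deck's range of -36 to +138 mm. My fingers stayed at 51 mm above the bench while pushing, so they never came near the filter.

**Tab:** In the side view the tab's pad is at the same pixels as before pressing, so it is up again. My check of its absolute height was inconclusive: the pad outlines I projected for "up" and "pressed" both missed the pad edges by a few pixels.

**Bystanders:** The sherds, pen, bottle, tape and spatula matched their starting positions to within 1 pixel in the side view. I saw the brush, apparently undisturbed, only by eye in the wrist view.

**Cover at rest:** This check was inconclusive. My two last wrist pictures differed by 13.8 grey levels, against 3.6 for a plain patch of background. The arm was still settling after its raise (joint speeds up to 0.04 rad/s), which probably explains it, but I did not confirm that. The push had slowed to 2 mm per row before I backed off, so I do not expect the cover to have moved.

**Forces:** The highest wrist force I read was about 6 N, while pressing the tab. During pushing the readings stayed at about 1 N.

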